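# Flip the status flag of the full tube rack

## Task

Two racks of corked tubes stand on the packing bench, each with a hinged flag on a stand in front of it. Flip the flag of the rack that has no empty holes right over its pivot, pushing gently with the fingertips, from the robot's right to its left, until it lies flat on the left side with its ring face up. Leave the other flag, the stands and everything else where they are, and do not lift anything off the bench.

Things in the scene. Friction and masses are not known exactly. Their poses are not given: they have to be found in the camera images.
- full_stand: loose flag stand, about 185 mm in front (robot side) of the full tube rack. Dark steel base 120 (x) x 125 (y) x 10 mm with two uprights near y = +-57 mm that carry the hinge; about 1.2 kg, slides if pushed with several newtons. Origin: centre of the base's underside. Its x axis points to the robot's left (yaw about 1.57, +-0.5), the way the flag is to go, y along the hinge line, z up.
- part_stand: loose flag stand, about 185 mm in front (robot side) of the part-filled tube rack. Dark steel base 120 (x) x 125 (y) x 10 mm with two uprights near y = +-57 mm that carry the hinge; about 1.2 kg, slides if pushed with several newtons. Origin: centre of the base's underside. Its x axis points to the robot's left (yaw about 1.57, +-0.5), the way the flag is to go, y along the hinge line, z up.
- full_flag (a joint): hinge of the flag paddle of the full rack, rad. 0 = flat on the robot's right of the hinge, towards -y (raised-bar face up), pi/2 = upright, pi = flat on the left (raised-ring face up); stops at 0 and pi, starts in 0 to 0.25. Hinge line 90 mm above the table. Stiff (0.04 N m friction, plate 60 g): it stays at any angle and takes about 1 N at the free edge to move.
- part_flag (a joint): hinge of the flag paddle of the part-filled rack, rad. 0 = flat on the robot's right of the hinge, towards -y (raised-bar face up), pi/2 = upright, pi = flat on the left (raised-ring face up); stops at 0 and pi, starts in 0 to 0.25. Hinge line 90 mm above the table. Stiff (0.04 N m friction, plate 60 g): it stays at any angle and takes about 1 N at the free edge to move.
- full_edge (a point): middle of the free edge of the full rack's flag paddle (mid-thickness), 75 mm from the hinge. The paddle is a bare aluminium plate 100 mm wide along the hinge and 4 mm thick. Below it, two narrow rest arms run 47 mm either side of its middle, out to 45 mm from the hinge; between them the space under the plate is open for 80 mm down to the base.
- part_edge (a point): middle of the free edge of the part-filled rack's flag paddle (mid-thickness), 75 mm from the hinge. The paddle is a bare aluminium plate 100 mm wide along the hinge and 4 mm thick. Below it, two narrow rest arms run 47 mm either side of its middle, out to 45 mm from the hinge; between them the space under the plate is open for 80 mm down to the base.
- full_rack: fixed black tube rack 90 (x) x 180 (y) x 45 mm with two rows of five tubes, all ten places filled; clear tubes of 18 mm diameter with cork stoppers, tops 124 mm above the table. Origin: centre of the underside; x points away from the robot.
- part_rack: the same rack with only five tubes and five empty places. Origin: centre of the underside.
- grinder: bystander: aluminium drum 48 mm in diameter, 44 mm high, between the racks. Origin: centre of the underside.
- carton: bystander: small cardboard box 85 x 55 x 24 mm, to the robot's right of the stands. Origin: centre of the underside.
- tamper: bystander: upright wooden tamper 30 mm in diameter, 72 mm high, to the robot's left of the stands. Origin: centre of the underside.

How it is judged (in metres and radians):
On the way:
1. the full rack's flag passes upright while a finger pushes it (value of joint full_flag between 1.3 and 2.6 rad and contact force between the fingers and full_flag above 0.05 N).
At the end, for the whole second after the job is handed in: The full rack's flag lies at rest flat on the robot's left of its hinge (hinge above 3.0 rad, within 8 degrees of its stop); the other flag is still down on the right (below 0.45 rad); the full rack's stand is level and within 30 mm of where it was, the other stand and the bystanders within 20 mm (value of joint full_flag above 3 rad and velocity of joint full_flag between -0.05 and 0.05 rad/s and value of joint part_flag below 0.45 rad and distance of full_stand from where it was at the start of the episode below 0.03 m and angle between full_stand's own z axis and vertical below 0.05 rad and distance of each of part_stand, grinder, carton, tamper from where it was at the start of the episode below 0.02 m); the robot touches nothing.
It fails at once if the other flag is raised beyond 0.45 rad (value of joint part_flag above 0.45 rad).
It fails at once if the full rack's stand is shoved by more than 30 mm, or tipped by more than 0.2 rad (distance of full_stand from where it was at the start of the episode above 0.03 m or angle between full_stand's own z axis and vertical above 0.2 rad).
It fails at once if the full rack's stand is lifted by more than 10 mm (height (world z) of full_stand above 0.01 m).
It fails at once if the other stand or a bystander is moved by more than 20 mm or lifted (distance of any of part_stand, grinder, carton, tamper from where it was at the start of the episode above 0.02 m).
It fails at once if the flag is forced with more than 40 N (contact force between the fingers and full_flag above 40 N).
It also fails if it takes over 48 s, if anything falls off the work surface, if the arm or the gripper's body presses on something with over 40 N, if the wrist force passes 120 N, or if a joint passes its speed limit or range.

## Robot

A 6-joint arm with a two-finger parallel gripper is mounted at the origin on the work surface. World frame = base frame: x ahead of the robot, y to its left, z up, the work surface at z = 0. Lengths are in mm, angles in rad, forces in N, time in s.
With the tool pointing down it reaches from about 300 to 775 mm from the base axis. Payload 14.6 kg.
Tool frame: the origin (TCP) lies on the front face of the gripper's body, between the roots of the fingers; the fingertips stand 97 mm ahead of it and the grasp point (between the pads) lies 78 mm ahead of it; z points along the fingers, y is the line along which they close (so a half turn about z gives the same grasp; the last joint's range is limited). The gripper opens to 94 mm and grips with 3 to 60 N. Pads are 16 mm wide; open, the fingers measure 119 mm over their backs; the gripper's body (75 mm by 177 mm) begins 78 mm behind the grasp point.
Start: joints at [-1.363, 0.3, 1.521, -0, 1.321, -0.067], TCP at [149.238, -529.356, 302.646] pointing down, gripper open.
Joint ranges: [-3.03, 3.03], [-0.79, 2.21], [0.23, 2.52], [-1.04, 4.18], [0, 3.07], [-2.55, 2.55]. Speed limits (rad/s): [2.22, 2.22, 2.57, 3.14, 3.14, 3.14].

## Interface

Orientations are given as [roll, pitch, yaw] about the fixed x, y, z axes, in that order (R = Rz(yaw) Ry(pitch) Rx(roll)).
In Python, from cell import * gives the robot as it stands.
- The arm moves only by the tool carry_out, never from a script. Its arguments are lists of equal length, an entry for each row: "slide": the shift along the world's x, y, z scaled (see below), a list of three; "dr": the turn, a rotation vector about the world's x, y, z scaled (see below), a list of three; "gripper": the opening in per cent of the stroke, from 0 (shut) to 100 (fully open). A call has 1 to 10 rows; each row is the pose to reach, as a shift and turn from the pose commanded when the call began, turning the shorter way round; what a row does not reach only later rows make up. The controller multiplies each number of a shift by 0.25 m and each number of a turn by 360 degrees. A row lasts 1/12 s, in which the tool goes at most 41.7 mm and 7.16 degrees, less where a joint would pass 70% of its speed; a pose out of reach is approached as far as the arm can. A call with a number of a shift or a turn outside -1 to 1 is refused whole. A call with a gripper value outside its range is refused whole. The fingers move at their own pace and stop on an object; "newtons" is the grip in N (left out, the last holds). Time passes only in rows, so rows that repeat a pose let the fingers close. It gives the time, the measured TCP pose, the force, the opening and the grip force at its end, in the units of the state.
- read_state(): the state, without advancing time (a new reading comes with each control period).
- camera(name): name is "scene" or "top"; returns the picture (480x640x3 uint8, red, green, blue); there is no depth.
- camera_model(name): a dict with "vfov" (degrees; the focal length in pixels is half the picture's height over the tangent of half this angle, whatever the lens; pixels are square), "cx", "cy" (the principal point, pixels), "R" (3x3) and "t" (3): a world point X has camera coordinates R X + t. Camera axes: x right, y down, z forward; pixel columns grow to the right and rows downward; lengths in mm; the calibration is good to about 2 mm. A picture is of the moment at which its call begins. camera_model takes no time and is no camera call.
- sign_off(): hands the job in; it is judged then, once.
The state is a dict: "clock": time; "joints": joint angles; "qd": joint speeds; "effort": joint torques, N m; "eef_pos": TCP position; "eef_rot": TCP orientation; "wrist_force": force on the tool from outside, world axes, zero at the start; "moment": the same for the moment, N m; "finger_gap": finger opening in mm; "finger_force": force on a finger pad.
Only numpy, scipy, OpenCV 4.12 (cv2) and the standard library are available. Lean on these libraries where they do the work, as an engineer would, in place of code of your own. Each camera call takes 0.05 s, during which the arm holds its last target. There are 200 camera calls.

## Working session

There is one attempt and no reset: what is moved stays moved. The work goes in short steps, Python scripts to look and compute and a tool call to move; the robot and the scene stay as the last step left them, time stands still between calls to the robot, and variables do not carry over. Pictures are saved under pics/ and viewed, at most 10 in all, crops included, and the job is handed in when it is done.

Besides the shell and the picture viewer there is one more tool, called after "Request:" as name(argument=value, ...), one argument or row to a line, values as JSON. carry_out: Moves the arm, as the interface text tells. Its arguments: {"type":"object","properties":{"slide":{"type":"array","items":{"type":"array","items":{"type":"number","minimum":-1,"maximum":1}}},"dr":{"type":"array","items":{"type":"array","items":{"type":"number","minimum":-1,"maximum":1}}},"gripper":{"type":"array","items":{"type":"number"}},"newtons":{"type":"number"}},"required":["slide","dr","gripper"]}

```bash
mkdir -p pics; python3 - <<'E'
from cell import *
import cv2
for n in("scene","top"):
    cv2.imwrite(f"pics/{n}0.png",camera(n)[:,:,::-1]); print(n,camera_model(n))
s=read_state();print(s)
E
```

```text
scene {'vfov': 56.937700574670444, 'cx': 314.90649112771945, 'cy': 249.83256705747735, 'R': array([[-0.46540596,  0.88502066, -0.01164987],
       [ 0.68070526,  0.34948778, -0.64381569],
       [-0.5657187 , -0.30756578, -0.76509192]]), 't': array([ 305.88491293, -379.52851312, 1401.71102367])}
top {'vfov': 51.942710115196505, 'cx': 313.79494685158704, 'cy': 237.45728607506834, 'R': array([[-0.01947404, -0.9998036 , -0.00367812],
       [-0.99644424,  0.01970997, -0.08191698],
       [ 0.08197339,  0.00206979, -0.99663237]]), 't': array([  11.11427349,  632.06093631, 1315.50367924])}
{'clock': 0.1, 'joints': array([-1.36260591e+00,  3.00406667e-01,  1.52151673e+00, -9.52063836e-06,
        1.32070449e+00, -6.65800502e-02]), 'qd': array([ 1.97629772e-03, -2.29658693e-03, -7.92393571e-04,  9.93897270e-04,
        7.03565404e-04, -9.76609323e-05]), 'effort': array([ 1.23060734e-03, -5.32645869e+01, -3.53283727e+01,  7.09470478e-02,
        2.34898611e-02, -5.98440670e-05]), 'eef_pos': array([ 149.20733952, -529.23303906,  302.14884498]), 'eef_rot': array([-3.14055910e+00, -5.96734384e-05,  2.74772801e-01]), 'wrist_force': array([-0.85190099,  0.06500489, -0.87335171]), 'moment': array([ 0.00481599, -0.00869174,  0.05403487]), 'finger_force': 0.0, 'finger_gap': 93.84605441881948}
```

View pics/scene0.png

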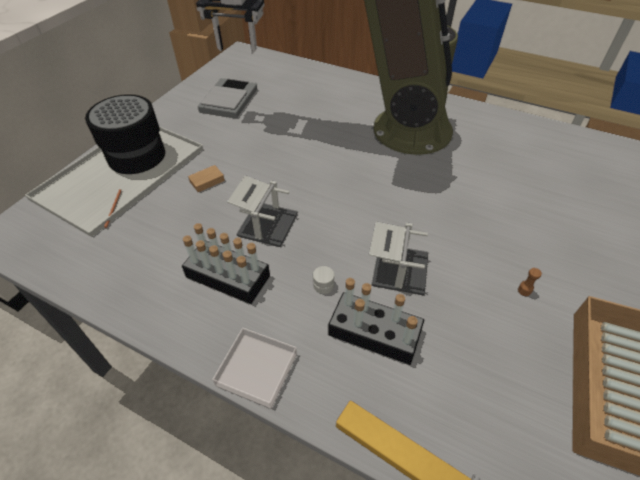

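View pics/top0.png

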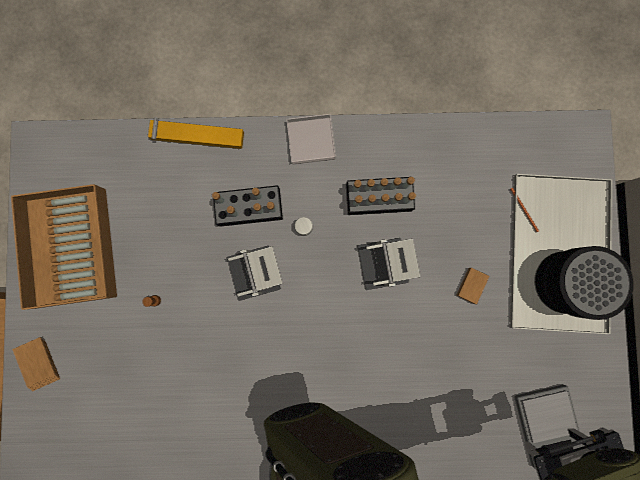

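The full rack, with ten corks, is on the robot's right (top view, about 380,195). Its flag is at about (403,260), and the part-filled rack's flag is at about (265,268). I'll zoom in on the full stand in both views.

```bash
python3 - <<'E'
import cv2,numpy as np
a=cv2.imread("pics/top0.png")[225:300,345:430]; b=cv2.imread("pics/scene0.png")[165:250,220:305]
a=cv2.resize(a,None,fx=4.5,fy=4.5,interpolation=cv2.INTER_CUBIC);b=cv2.resize(b,None,fx=4.5,fy=4.5,interpolation=cv2.INTER_CUBIC)
h=max(a.shape[0],b.shape[0]);p=lambda i:np.pad(i,((0,h-i.shape[0]),(0,10),(0,0)))
cv2.imwrite("pics/z.png",np.hstack([p(a),p(b)]))
E
```

```text
(no output)
```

View pics/z.png

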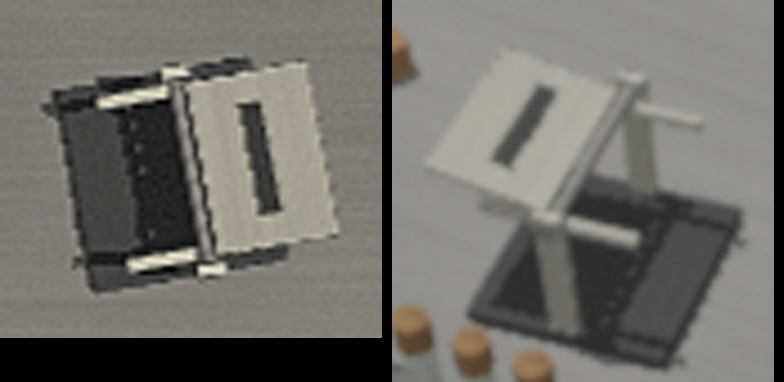

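```bash
cat > h.py <<'E'
from cell import *
import cv2,numpy as np
def P(n):
    m=camera_model(n);f=240/np.tan(np.radians(m["vfov"]/2))
    return np.array([[f,0,m["cx"]],[0,f,m["cy"]],[0,0,1]])@np.c_[m["R"],m["t"]]
def tri(a,b):
    X=cv2.triangulatePoints(P("top"),P("scene"),np.array(a,float).T,np.array(b,float).T);return (X[:3]/X[3]).T
def proj(n,X):
    q=P(n)@np.append(X,1);return q[:2]/q[2]
def onz(n,uv,z):
    p=P(n);A=p[:,:2];H=np.c_[A,p[:,2]*z+p[:,3]];q=np.linalg.solve(H,[*uv,1]);return q[:2]/q[2]
E
python3 - <<'E'
from h import *
X=tri([(413.2,238.8),(420.3,277),(383.9,241.2),(392.1,284.6)],[(227.3,201.7),(245.1,176.1),(254.7,213.4),(273.3,182.3)])
print(X.round(1)); 
for uv in [(357.2,245.7),(365.4,289.4)]: print(onz("top",uv,10))
for uv in [(383.9,241.2),(392.1,284.6)]: print(onz("top",uv,95))
print("carton",onz("top",(473,285),24),"tamper",onz("top",(148,300),72))
E
```

```text
[[ 617.1 -255.9  102. ]
 [ 519.1 -270.7  100.8]
 [ 613.2 -182.1   93. ]
 [ 501.2 -199.1   94.7]]
[ 608.36479193 -120.17838003]
[ 488.404749   -139.36589817]
[ 613.2188556 -182.0202909]
[ 501.42379738 -199.53296181]
carton [ 494.94152077 -428.86847719] tamper [473.47183554 433.60248246]
```

Request:
carry_out(
  slide=[
    [0.9, 0.25, 0],
    [0.9, 0.25, 0],
    [0.9, 0.25, 0],
    [0.9, 0.25, 0],
    [0.9, 0.25, 0],
    [0.9, 0.25, 0],
    [0.9, 0.25, 0],
    [0.9, 0.25, 0],
  ],
  dr=[
    [0, 0, 0.115],
    [0, 0, 0.115],
    [0, 0, 0.115],
    [0, 0, 0.115],
    [0, 0, 0.115],
    [0, 0, 0.115],
    [0, 0, 0.115],
    [0, 0, 0.115],
  ],
  gripper=[0, 0, 0, 0, 0, 0, 0, 0],
)

```text
clock: 0.77
eef_pos: [375.1, -466.3, 302.0]
eef_rot: [-3.141, -0.0, 0.999]
wrist_force: [-0.4, 0.0, 0.0]
finger_gap: 43.5
finger_force: 0.0
```

Request:
carry_out(
  slide=[
    [0.86, 0.26, 0],
    [0.86, 0.26, 0],
    [0.86, 0.26, 0],
    [0.86, 0.26, 0],
    [0.86, 0.26, 0],
    [0.86, 0.26, 0],
    [0.86, 0.26, 0],
    [0.86, 0.26, 0],
  ],
  dr=[
    [0, 0, 0.115],
    [0, 0, 0.115],
    [0, 0, 0.115],
    [0, 0, 0.115],
    [0, 0, 0.115],
    [0, 0, 0.115],
    [0, 0, 0.115],
    [0, 0, 0.115],
  ],
  gripper=[0, 0, 0, 0, 0, 0, 0, 0],
)

```text
clock: 1.43
eef_pos: [588.7, -402.5, 301.8]
eef_rot: [-3.141, -0.001, 1.717]
wrist_force: [-0.1, 0.0, -0.3]
finger_gap: 0.4
finger_force: 0.0
```

Request:
carry_out(
  slide=[
    [0, 0, 0],
    [0, 0, 0],
    [0, 0, 0],
    [0, 0, 0],
    [0, 0, 0],
    [0, 0, 0],
    [0, 0, 0],
    [0, 0, 0],
    [0, 0, 0],
    [0, 0, 0],
  ],
  dr=[
    [0.151, 0.023, 0],
    [0.151, 0.023, 0],
    [0.151, 0.023, 0],
    [0.151, 0.023, 0],
    [0.151, 0.023, 0],
    [0.151, 0.023, 0],
    [0.151, 0.023, 0],
    [0.151, 0.023, 0],
    [0.151, 0.023, 0],
    [0.151, 0.023, 0],
  ],
  gripper=[0, 0, 0, 0, 0, 0, 0, 0, 0, 0],
)

```text
clock: 2.27
eef_pos: [588.0, -403.5, 302.1]
eef_rot: [-3.135, -0.958, 1.711]
wrist_force: [1.0, 0.6, -0.0]
finger_gap: 0.1
finger_force: 0.0
```

Request:
carry_out(
  slide=[
    [0, 0, -0.72],
    [0, 0, -0.72],
    [0, 0, -0.72],
    [0, 0, -0.72],
    [0, 0, -0.72],
    [0, 0, -0.72],
    [0, 0, -0.72],
  ],
  dr=[
    [0, 0, 0],
    [0, 0, 0],
    [0, 0, 0],
    [0, 0, 0],
    [0, 0, 0],
    [0, 0, 0],
    [0, 0, 0],
  ],
  gripper=[0, 0, 0, 0, 0, 0, 0],
)

```text
clock: 2.85
eef_pos: [589.4, -402.4, 125.1]
eef_rot: [-3.141, -0.957, 1.72]
wrist_force: [-0.3, 0.1, 0.2]
finger_gap: 0.4
finger_force: 0.0
```

```bash
python3 - <<'E'
from h import *
a=camera("top")[:,:,::-1][190:340,330:490];b=camera("scene")[:,:,::-1][100:250,150:310]
r=lambda i:cv2.resize(i,None,fx=2.5,fy=2.5,interpolation=cv2.INTER_CUBIC)
cv2.imwrite("pics/s1.png",np.hstack([r(a),r(b)]));s=read_state();print(s["joints"],s["eef_pos"])
E
```

```text
[-0.7711057   1.18827191  0.63805443  0.59975814  2.07395057 -0.83966699] [ 589.82713779 -402.57895587  126.64492513]
```

View pics/s1.png

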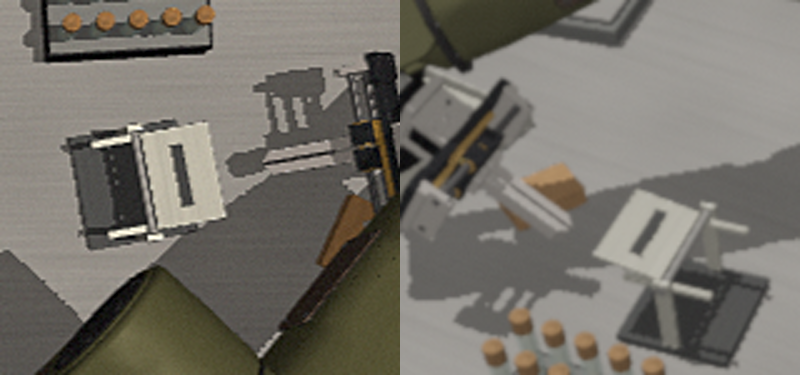

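Left crop: the finger is about 50 mm right of the flag's free edge, centred on it and low, with the carton clear. Next I'll slide the finger under the edge.

Request:
carry_out(
  slide=[
    [-0.012, 0.08, 0],
    [-0.024, 0.16, 0],
    [-0.036, 0.24, 0],
    [-0.047, 0.308, 0],
    [-0.047, 0.308, 0],
    [-0.047, 0.308, 0],
  ],
  dr=[
    [0, 0, 0],
    [0, 0, 0],
    [0, 0, 0],
    [0, 0, 0],
    [0, 0, 0],
    [0, 0, 0],
  ],
  gripper=[0, 0, 0, 0, 0, 0],
)

```text
clock: 3.45
eef_pos: [578.2, -325.0, 125.6]
eef_rot: [3.14, -0.956, 1.723]
wrist_force: [-0.8, -0.5, 0.8]
finger_gap: 0.8
finger_force: 0.0
```

```bash
cat > plan.py <<'E'
from h import *
from scipy.interpolate import PchipInterpolator as I
d=np.array([-.15,.989]);H=np.array([557,-190.])
W=np.array([[-58,68,55],[-62.5,93.6,55],[-49.5,125.4,50],[-29.9,143,35],[-10,150,20],[11.1,149.8,5],[35.3,139.5,0],[53,120,0],[60,98,0]])
a=np.radians(W[:,2]);T=np.c_[W[:,0]-97*np.sin(a),W[:,1]+97*np.cos(a),W[:,2]]
G=I(range(9),T)(np.arange(0,8.01,.2))
if __name__=="__main__":
    s=read_state();print(s["eef_pos"],s["eef_rot"],s["wrist_force"])
    xyz=np.c_[H+G[:,:1]*d,G[:,1]]
    for k in range(0,40,10):
        print("call",k)
        for j in range(k+1,k+11):
            da=(G[j,2]-G[k,2])/360
            print(((xyz[j]-xyz[k])/250).round(3),(da*np.array([.989,.15])).round(4))
    print(xyz[::10].round(1))
E
python3 plan.py
```

```text
[ 578.15980909 -325.01553792  125.55262352] [ 3.14012164 -0.95645089  1.72280134] [-0.78401274 -0.49002974  0.75350584]
call 0
[ 0.001 -0.009  0.017] [0. 0.]
[ 0.002 -0.014  0.035] [0. 0.]
[ 0.003 -0.017  0.056] [0. 0.]
[ 0.003 -0.018  0.078] [0. 0.]
[ 0.003 -0.018  0.102] [0. 0.]
[ 0.002 -0.013  0.129] [-0.0008 -0.0001]
[ 0.    -0.002  0.16 ] [-0.0029 -0.0004]
[-0.002  0.015  0.193] [-0.0059 -0.0009]
[-0.005  0.034  0.226] [-0.0097 -0.0015]
[-0.008  0.054  0.256] [-0.0137 -0.0021]
call 10
[-0.004  0.023  0.03 ] [-0.0056 -0.0008]
[-0.008  0.052  0.061] [-0.0135 -0.0021]
[-0.013  0.085  0.09 ] [-0.0227 -0.0035]
[-0.018  0.118  0.117] [-0.0323 -0.0049]
[-0.023  0.151  0.139] [-0.0412 -0.0062]
[-0.028  0.184  0.158] [-0.0495 -0.0075]
[-0.033  0.217  0.176] [-0.0577 -0.0088]
[-0.038  0.25   0.192] [-0.0659 -0.01  ]
[-0.043  0.284  0.205] [-0.0742 -0.0113]
[-0.048  0.319  0.214] [-0.0824 -0.0125]
call 20
[-0.006  0.036  0.006] [-0.0089 -0.0014]
[-0.011  0.074  0.012] [-0.0185 -0.0028]
[-0.017  0.112  0.017] [-0.0277 -0.0042]
[-0.023  0.149  0.02 ] [-0.0356 -0.0054]
[-0.027  0.181  0.021] [-0.0412 -0.0062]
[-0.032  0.211  0.019] [-0.0453 -0.0069]
[-0.036  0.24   0.012] [-0.049  -0.0074]
[-0.04   0.266  0.003] [-0.0521 -0.0079]
[-0.044  0.29  -0.008] [-0.0542 -0.0082]
[-0.047  0.31  -0.019] [-0.0549 -0.0083]
call 30
[-0.003  0.018 -0.012] [0. 0.]
[-0.005  0.034 -0.027] [0. 0.]
[-0.007  0.048 -0.044] [0. 0.]
[-0.009  0.061 -0.061] [0. 0.]
[-0.011  0.07  -0.078] [0. 0.]
[-0.012  0.078 -0.095] [0. 0.]
[-0.013  0.085 -0.112] [0. 0.]
[-0.014  0.091 -0.13 ] [0. 0.]
[-0.014  0.095 -0.148] [0. 0.]
[-0.015  0.098 -0.166] [0. 0.]
[[ 577.6 -325.9  123.6]
 [ 575.6 -312.4  187.8]
 [ 563.5 -232.7  241.2]
 [ 551.7 -155.1  236.5]
 [ 548.  -130.7  195. ]]
```

Request:
carry_out(
  slide=[
    [0, 0, 0.02],
    [0.001, -0.004, 0.04],
    [0.002, -0.008, 0.06],
    [0.002, -0.01, 0.08],
    [0.002, -0.012, 0.105],
    [0.002, -0.01, 0.13],
    [0, -0.002, 0.16],
    [-0.002, 0.015, 0.19],
    [-0.005, 0.034, 0.22],
    [-0.008, 0.054, 0.25],
  ],
  dr=[
    [0, 0, 0],
    [0, 0, 0],
    [0, 0, 0],
    [0, 0, 0],
    [0, 0, 0],
    [0, 0, 0],
    [-0.003, 0, 0],
    [-0.006, -0.001, 0],
    [-0.01, -0.001, 0],
    [-0.014, -0.002, 0],
  ],
  gripper=[0, 0, 0, 0, 0, 0, 0, 0, 0, 0],
)

```text
clock: 4.28
eef_pos: [575.5, -310.8, 186.1]
eef_rot: [-3.138, -0.868, 1.718]
wrist_force: [-0.7, -0.1, -1.8]
finger_gap: 0.7
finger_force: 0.5
```

```bash
python3 - <<'E'
from h import *
a=camera("top")[:,:,::-1][190:340,330:490];b=camera("scene")[:,:,::-1][100:250,150:310]
r=lambda i:cv2.resize(i,None,fx=2.5,fy=2.5,interpolation=cv2.INTER_CUBIC)
cv2.imwrite("pics/s2.png",np.hstack([r(a),r(b)]));s=read_state();print(s["wrist_force"],s["eef_pos"])
E
```

```text
[-0.15436413  0.90752356 -0.77360328] [ 575.93967842 -310.39781541  187.75813316]
```

View pics/s2.png

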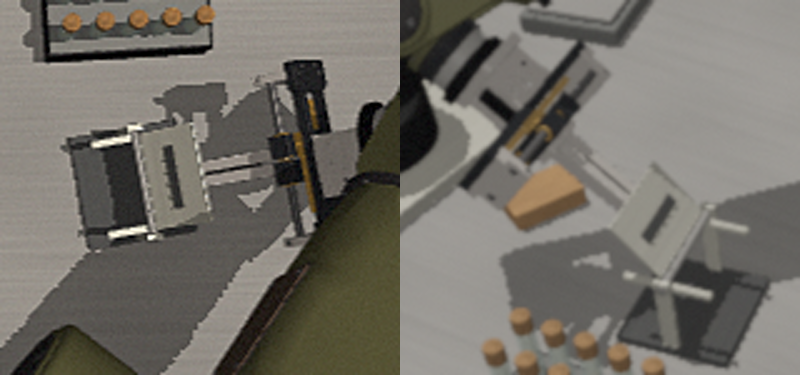

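The flag is up about 45–50° with the finger under its middle. In the left crop its edge is at about (203,172), and the stand hasn't moved. I'll carry on along the arc.

Request:
carry_out(
  slide=[
    [-0.004, 0.023, 0.03],
    [-0.008, 0.05, 0.06],
    [-0.013, 0.085, 0.09],
    [-0.018, 0.118, 0.117],
    [-0.023, 0.15, 0.14],
    [-0.028, 0.184, 0.158],
    [-0.033, 0.217, 0.176],
    [-0.038, 0.25, 0.192],
    [-0.043, 0.284, 0.205],
    [-0.048, 0.32, 0.214],
  ],
  dr=[
    [-0.006, -0.001, 0],
    [-0.014, -0.002, 0],
    [-0.023, -0.003, 0],
    [-0.032, -0.005, 0],
    [-0.041, -0.006, 0],
    [-0.05, -0.008, 0],
    [-0.058, -0.009, 0],
    [-0.066, -0.01, 0],
    [-0.074, -0.011, 0],
    [-0.082, -0.012, 0],
  ],
  gripper=[0, 0, 0, 0, 0, 0, 0, 0, 0, 0],
)

```text
clock: 5.22
eef_pos: [563.4, -231.0, 239.1]
eef_rot: [-3.137, -0.347, 1.717]
wrist_force: [0.9, -0.3, -0.4]
finger_gap: 0.3
finger_force: 0.3
```

Request:
carry_out(
  slide=[
    [-0.006, 0.036, 0.006],
    [-0.011, 0.074, 0.012],
    [-0.017, 0.112, 0.017],
    [-0.023, 0.149, 0.02],
    [-0.027, 0.18, 0.021],
    [-0.032, 0.21, 0.019],
    [-0.036, 0.24, 0.012],
    [-0.04, 0.266, 0.003],
    [-0.044, 0.29, -0.008],
    [-0.047, 0.31, -0.019],
  ],
  dr=[
    [-0.009, -0.001, 0],
    [-0.018, -0.003, 0],
    [-0.028, -0.004, 0],
    [-0.036, -0.005, 0],
    [-0.041, -0.006, 0],
    [-0.045, -0.007, 0],
    [-0.049, -0.007, 0],
    [-0.052, -0.008, 0],
    [-0.054, -0.008, 0],
    [-0.055, -0.008, 0],
  ],
  gripper=[0, 0, 0, 0, 0, 0, 0, 0, 0, 0],
)

```text
clock: 6.05
eef_pos: [551.6, -153.3, 233.6]
eef_rot: [-3.136, -0.0, 1.717]
wrist_force: [1.0, -0.7, 0.2]
finger_gap: 0.4
finger_force: 0.2
```

```bash
python3 - <<'E'
from h import *
a=camera("top")[:,:,::-1][190:340,330:490];b=camera("scene")[:,:,::-1][100:250,180:340]
r=lambda i:cv2.resize(i,None,fx=2.5,fy=2.5,interpolation=cv2.INTER_CUBIC)
cv2.imwrite("pics/s3.png",np.hstack([r(a),r(b)]));s=read_state();print(s["wrist_force"],s["eef_pos"],s["eef_rot"])
E
```

```text
[-0.34051774  0.27178797 -0.12754245] [ 551.54745365 -153.11668099  233.30388735] [-3.13537992e+00 -1.63994860e-03  1.71774703e+00]
```

View pics/s3.png

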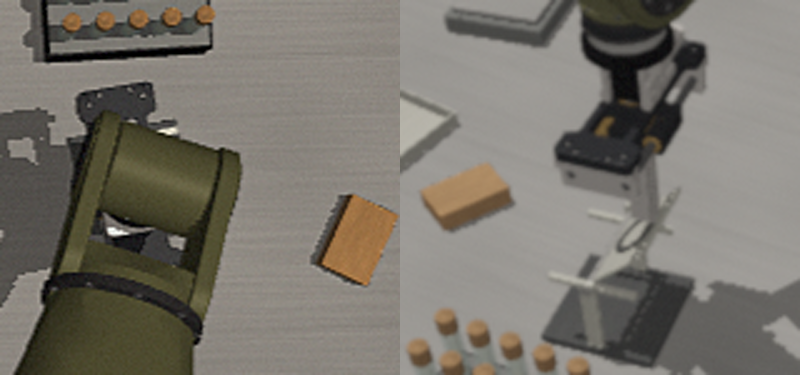

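In the right crop the flag is past upright, at about 135°, with the finger behind it at about (650,210). Next I'll push it down.

Request:
carry_out(
  slide=[
    [-0.003, 0.018, -0.012],
    [-0.005, 0.034, -0.027],
    [-0.007, 0.048, -0.044],
    [-0.009, 0.06, -0.06],
    [-0.011, 0.07, -0.078],
    [-0.012, 0.078, -0.095],
    [-0.013, 0.085, -0.112],
    [-0.014, 0.09, -0.125],
    [-0.014, 0.094, -0.138],
    [-0.014, 0.096, -0.15],
  ],
  dr=[
    [0, 0, 0],
    [0, 0, 0],
    [0, 0, 0],
    [0, 0, 0],
    [0, 0, 0],
    [0, 0, 0],
    [0, 0, 0],
    [0, 0, 0],
    [0, 0, 0],
    [0, 0, 0],
  ],
  gripper=[0, 0, 0, 0, 0, 0, 0, 0, 0, 0],
)

```text
clock: 6.98
eef_pos: [548.2, -129.8, 196.1]
eef_rot: [-3.136, -0.001, 1.717]
wrist_force: [-0.6, -0.2, 1.2]
finger_gap: 0.3
finger_force: 0.1
```

Request:
carry_out(
  slide=[
    [0, 0, -0.006],
    [0, 0, -0.012],
    [0, 0, -0.012],
  ],
  dr=[
    [0, 0, 0],
    [0, 0, 0],
    [0, 0, 0],
  ],
  gripper=[0, 0, 0],
)

```text
clock: 7.23
eef_pos: [548.2, -129.9, 193.2]
eef_rot: [-3.136, -0.001, 1.717]
wrist_force: [0.2, -0.3, -0.2]
finger_gap: 0.4
finger_force: 0.0
```

Request:
carry_out(
  slide=[
    [0, 0, -0.004],
    [0, 0, -0.006],
    [0, 0, -0.006],
  ],
  dr=[
    [0, 0, 0],
    [0, 0, 0],
    [0, 0, 0],
  ],
  gripper=[0, 0, 0],
)

```text
clock: 7.48
eef_pos: [548.3, -129.9, 191.9]
eef_rot: [-3.136, -0.001, 1.717]
wrist_force: [-0.8, 0.9, 0.4]
finger_gap: 0.2
finger_force: 0.0
```

Request:
carry_out(
  slide=[
    [0, 0, -0.004],
    [0, 0, -0.006],
    [0, 0, -0.006],
  ],
  dr=[
    [0, 0, 0],
    [0, 0, 0],
    [0, 0, 0],
  ],
  gripper=[0, 0, 0],
)

```text
clock: 7.73
eef_pos: [548.2, -129.8, 190.3]
eef_rot: [-3.136, -0.001, 1.717]
wrist_force: [0.1, -0.2, 0.5]
finger_gap: 0.4
finger_force: 0.0
```

Request:
carry_out(
  slide=[
    [0, 0, -0.004],
    [0, 0, -0.006],
    [0, 0, -0.006],
  ],
  dr=[
    [0, 0, 0],
    [0, 0, 0],
    [0, 0, 0],
  ],
  gripper=[0, 0, 0],
)

```text
clock: 7.98
eef_pos: [548.3, -129.9, 189.4]
eef_rot: [-3.137, -0.001, 1.717]
wrist_force: [-1.7, 0.3, 4.7]
finger_gap: 0.7
finger_force: 2.6
```

```bash
python3 - <<'E'
from h import *
b=camera("scene")[:,:,::-1][130:250,210:340]
cv2.imwrite("pics/s4.png",cv2.resize(b,None,fx=4.5,fy=4.5,interpolation=cv2.INTER_CUBIC));s=read_state();print(s["wrist_force"],s["eef_pos"])
E
```

```text
[-1.63230592  1.28701102  5.52673398] [ 548.31294926 -129.84705593  189.35920561]
```

View pics/s4.png

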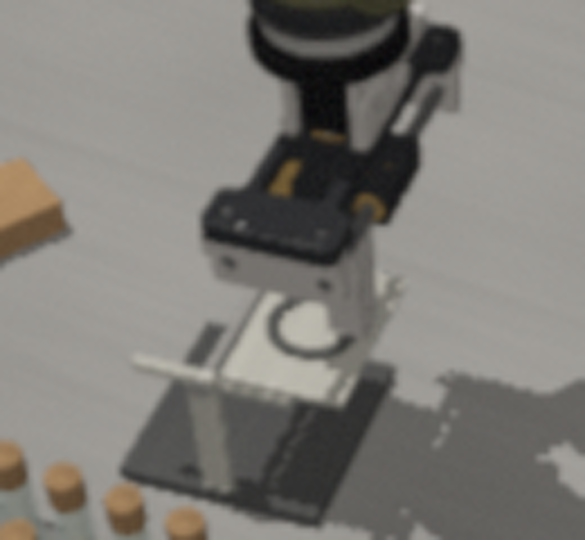

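The flag lies flat with its ring face up at about (310,325), and the force rose to 5 N, which means it is at the stop. I'll lift clear and check.

Request:
carry_out(
  slide=[
    [0, 0, 0.06],
    [0, 0, 0.2],
    [0, 0, 0.4],
    [0, 0, 0.5],
    [0, 0, 0.5],
    [0, 0, 0.5],
    [0, 0, 0.5],
  ],
  dr=[
    [0, 0, 0],
    [0, 0, 0],
    [0, 0, 0],
    [0, 0, 0],
    [0, 0, 0],
    [0, 0, 0],
    [0, 0, 0],
  ],
  gripper=[0, 0, 0, 0, 0, 0, 0],
)

```text
clock: 8.62
eef_pos: [548.0, -129.8, 313.0]
eef_rot: [-3.135, -0.001, 1.717]
wrist_force: [0.8, -0.2, 0.5]
finger_gap: 0.4
finger_force: 0.0
```

```bash
python3 - <<'E'
from h import *
cv2.imwrite("pics/s5.png",camera("scene")[:,:,::-1])
E
```

```text
(no output)
```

View pics/s5.png

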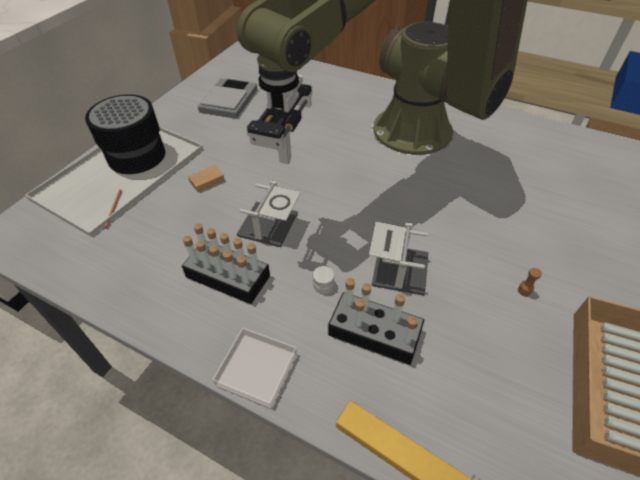

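The flag lies flat on the left with its ring up at (280,203). The stand, the other flag and the bystanders are where they were, and the gripper is clear.

```bash
python3 -c "
from cell import *
print(sign_off())"
```

```text
the job is handed in; nothing more can be done
None
```

I flipped the full rack's flag over to the robot's left, where it lies flat with its ring face up. In the last picture nothing else had moved; the job is handed in, but no verdict came back.

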